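Seat a two-part lid set and lift off its outer cover

TASK

Close the canister with its two-part lid: take the nested lid set from the white rest by the knob, guide the rod under it down through the eye in the canister and gently lower the set fully onto the rim before you let go of the knob. Then grip the outer cover by its collar and lift it straight off, leaving the inner lid undisturbed on the canister. Finish while still holding the cover in the air, level and still, with its lower edge clear above the knob, so that the inner lid's seat can be inspected; do not put it down, and leave the other things on the bench alone.

Things in the scene. Friction and masses are not known exactly. Their poses are not given: they have to be found in the camera images.
- canister: round open canister of bare steel, fixed to the bench on a square grey foot plate 130 x 130 x 6 mm. Origin at the centre of its underside on the bench, z up. Outer diameter 92 mm (89 mm at the lip), mouth 82 mm across, rim 90 mm above the bench. A flat white plastic bar, 26 mm wide and 5 mm thick, spans the mouth 22 mm below the rim, along the canister's x axis, with a round eye in its middle
- canister_eye (a point): centre of the top edge of the eye in the bar: a vertical round through hole of 13 mm diameter on the canister's axis, 68 mm above the bench and 22 mm below the rim; free depth below the bar is 53 mm
- canister_rim (a point): centre of the canister's mouth at rim height, 90 mm above the bench; the inner lid's flange sits here
- stand_rim (a point): centre of the top of the rest: a plain white open sleeve fixed to the bench, 92 mm diameter, 68 mm high, on a 110 mm square foot; no bar inside. At the start the nested lid set sits on it with its rod hanging inside
- inner_knob (a point): centre of the inner lid's knob, on the lid's axis, z up along it. The knob is an upright black cylinder, 24 mm diameter, 25 mm high, on a 16 mm stem. Seated, this point is 50.5 mm above the canister's rim. The inner lid (loose, 0.15 to 0.35 kg) carries the outer cover, which lies nested on its flange, when lifted by the knob
- inner_seat (a point): centre of the underside of the inner lid's flange, 50.5 mm below the knob's centre; it comes to rest on the rim. The aluminium flange is 97 mm across and 4 mm thick; under it a plug, 77 mm across, reaches 10 mm down, and from the plug hangs the rod
- rod_tip (a point): lower end of the inner lid's guide rod, on the lid's axis: straight round rod of 8 mm diameter with a round end, 55 mm below the flange's underside and 105.5 mm below the knob's centre
- outer_collar (a point): centre of the collar of the outer cover, half-way up, on its axis, z up along it: an upright round steel tube, 50 mm outside, 40 mm inside, 28 mm high, open right through. Nested, this point is 29.5 mm below the knob's centre, and the knob stands up through the collar, its lower end 3 mm and its top 28 mm above the collar's top edge
- outer_plate (a point): centre of the underside of the outer cover's flat top plate, 17 mm below the collar's centre. Plate 106 mm across, 3 mm thick, so its top face is 14 mm below the collar's centre; a skirt hangs 14 mm below the plate's underside (31 mm below the collar's centre). Bare steel, loose, 0.13 to 0.3 kg
- tape_roll: bystander: roll of clear tape lying flat, 84 mm across, 24 mm high; origin at the centre of its underside
- tub: bystander: empty open steel cup, 92 mm across, 70 mm high, without foot plate or bar; origin at the centre of its underside
- scoop: bystander: long-handled white spoon about 200 mm long, lying flat
- brush: bystander: white hand brush about 180 mm long, lying flat
- spice_jar: bystander: jar of 56 mm diameter, 85 mm high; origin at the centre of its underside
- crumb_block: bystander: small carton 75 x 50 x 30 mm; origin at the centre of its underside
- spray: bystander: white bottle of 64 mm diameter, 160 mm high; origin at the centre of its underside
There are look-alikes about, which are no part of the job. Leave any green or red look-alike of the part that bears outer_collar alone.

How it is judged:
By the outcome, as a careful person would: the job done as asked, in the order asked, and still so for the second after the job is handed in, while the arm keeps its last pose, push and grip.
It also fails if it takes over 53 s, if anything falls off the work surface, if the arm or the gripper's body presses on something with over 40 N, if the wrist force passes 120 N, or if a joint passes its speed limit or range.

ROBOT

A 6-joint arm with a two-finger parallel gripper is mounted at the origin on the work surface. World frame = base frame: x ahead of the robot, y to its left, z up, the work surface at z = 0. Lengths are in mm, angles in rad, forces in N, time in s.
With the tool pointing down it reaches from about 250 to 800 mm from the base axis. Payload 3.9 kg.
Tool frame: the origin (TCP) lies between the finger pads; the fingertips stand 11 mm ahead of it and the grasp point (between the pads) lies 8 mm behind it; z points along the fingers, y is the direction in which the jaws open and shut (so a half turn about z gives the same grasp; the last joint's range is limited). The gripper opens to 85 mm and grips with 20 to 120 N. Pads are 22 mm wide; open, the fingers measure 114 mm over their backs; the gripper's body (76 mm by 85 mm) begins 54 mm behind the grasp point. The pads swing forward as they close: fully open they stand 13 mm farther back than shut.
Start: joints at [1.224, 0.26, -0.138, 1.173, 0, 1.571], TCP at [178.437, 493.736, 242.304] pointing down, gripper open.
Joint ranges: [-2.78, 2.78], [-0.83, 1.72], [-1.28, 1.37], [-1.9, 2.12], [-1.57, 1.48], [-3.14, 3.14]. Speed limits (rad/s): [2.57, 2.57, 3.14, 3.14, 3.14, 3.14].

INTERFACE

Orientations are given as a 3x3 rotation matrix whose columns are the frame's x, y, z axes.
In Python, from rig import bot gives the robot as it stands.
- The arm moves only by the tool play_rows, never from a script. Its argument "rows" is one flat list of numbers, 7 for each row, row after row: the shift along the world's x, y, z in mm, then the turn, a rotation vector about the world's x, y, z in degrees, then the opening in per cent of the stroke, from 0 (shut) to 100 (fully open). A call has 1 to 10 rows; each row is the pose to reach, as a shift and turn from the pose measured when the call began; what a row does not reach only later rows make up. A row lasts 1/8 s, in which the tool goes at most 62.5 mm and 10.7 degrees, less where a joint would pass 70% of its speed; a pose out of reach is approached as far as the arm can. A call with a gripper value outside its range is refused whole. The fingers move at their own pace and stop on an object; "force" is the grip in N (left out, the last holds). Time passes only in rows, so rows that repeat a pose let the fingers close. It gives the time, the measured TCP pose, the force and the opening at its end, in the units of the state.
- bot.sense(): the state, without advancing time (a new reading comes with each control period).
- bot.capture(name): name is "scene" or "top"; returns the picture (384x512x3 uint8, red, green, blue); there is no depth.
- bot.camera_info(name): a dict with "mtx" (3x3 intrinsics, pixels), "k1" (the pictures are not rectified: a ray, as slopes to the right and down, at radius r is drawn at 1 + k1 r^2 times it, then the intrinsics apply), "rvec" (rotation vector, rad) and "tvec" (3), from world to camera coordinates, as OpenCV has them. Camera axes: x right, y down, z forward; pixel columns grow to the right and rows downward; lengths in mm; the calibration is good to about 2 mm. A picture is of the moment at which its call begins. camera_info takes no time and is no camera call.
- bot.hand_in(): hands the job in, once; it reports no verdict.
The state is a dict: "time": time; "joint_positions": joint angles; "qd": joint speeds; "joint_efforts": joint torques, N m; "ee_pos": TCP position; "eef_rot": TCP orientation; "ft_force": force on the tool from outside, world axes, zero at the start; "torque": the same for the moment, N m; "finger_gap": finger opening in mm.
Only numpy, scipy, OpenCV 4.12 (cv2) and the standard library are available. Lean on these libraries where they do the work, as an engineer would, in place of code of your own. Each camera call takes 0.05 s, during which the arm holds its last target.

## Working session

There is one attempt and no reset: what is moved stays moved. The work goes in short steps, Python scripts to look and compute and a tool call to move; the robot and the scene stay as the last step left them, time stands still between calls to the robot, and variables do not carry over. Pictures are saved under pics/ and viewed, and the job is handed in when it is done.

Besides the shell and the picture viewer there is one more tool, called after ">>>" as name(argument=value, ...), one argument or row to a line, values as JSON. play_rows: Moves the arm, as the interface text tells. Its arguments: {"type":"object","properties":{"rows":{"type":"array"},"force":{"type":"number"}},"required":["rows"]}

```bash
ls; mkdir -p pics; python3 - <<'E'
from rig import bot
import cv2
s=bot.sense(); print({k:s[k] for k in ('time','ee_pos','ft_force','finger_gap')}); print(s['eef_rot'])
for n in('scene','top'):
    cv2.imwrite(f'pics/{n}0.png',cv2.resize(bot.capture(n)[:,:,::-1],(800,600),interpolation=cv2.INTER_CUBIC)); print(n,bot.camera_info(n))
E
```

```text
pics
{'time': 0.0, 'ee_pos': array([178.22186493, 493.12551865, 241.47489986]), 'ft_force': array([-0.12769894, -0.08036104,  0.06837257]), 'finger_gap': 85.50099145704411}
[[-9.40450137e-01  3.39931024e-01 -6.62000450e-04]
 [ 3.39931669e-01  9.40448370e-01 -1.82314432e-03]
 [ 2.83392912e-06 -1.93961124e-03 -9.99998119e-01]]
scene {'mtx': array([[386.66992549,   0.        , 259.91491481],
       [  0.        , 386.66992549, 196.3083475 ],
       [  0.        ,   0.        ,   1.        ]]), 'k1': 0.026215072817959522, 'rvec': array([ 1.45719037,  1.85672751, -0.97539193]), 'tvec': array([  98.18132819, -199.0762101 , 1603.74298931])}
top {'mtx': array([[459.91364255,   0.        , 261.02273002],
       [  0.        , 459.91364255, 192.34094571],
       [  0.        ,   0.        ,   1.        ]]), 'k1': -0.004837695820105889, 'rvec': array([ 2.10942512, -2.12407082,  0.17948187]), 'tvec': array([  53.58742941,  563.19921158, 1265.75744492])}
```

View pics/scene0.png

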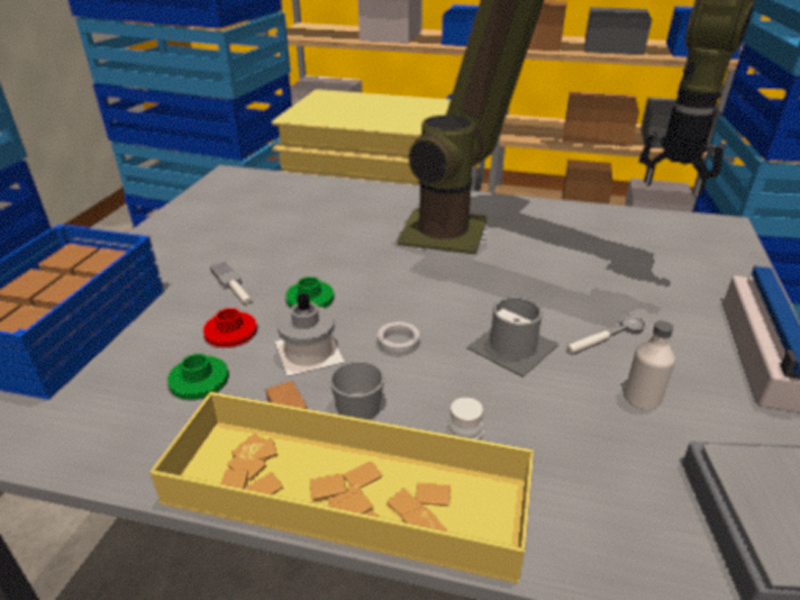

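View pics/top0.png

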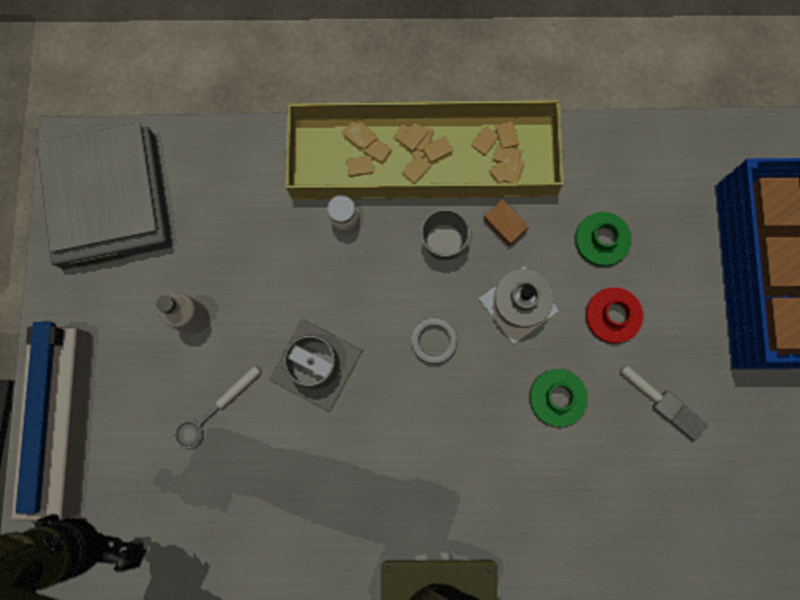

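The lid set, a steel cover with a black knob on the white rest, is at top (525,295) and scene (305,335). The canister, with its grey foot and white bar, is at top (312,362) and scene (515,335). The steel cup at top (445,238) is the tub, since it has no foot or bar. The red and green covers are the look-alikes. Next: enlarged crops to confirm.

```bash
cat > h.py <<'E'
import numpy as np, cv2
from rig import bot
def cam(n):
    c=bot.camera_info(n); return c['mtx'],float(c['k1']),np.array(c['rvec'],float),np.array(c['tvec'],float)
def proj(n,P):
    K,k,r,t=cam(n); d=np.array([k,0,0,0,0])
    return cv2.projectPoints(np.atleast_2d(P).astype(float),r,t,K,d)[0].reshape(-1,2)
def back(n,uv,z):
    K,k,r,t=cam(n); u=cv2.undistortPoints(np.array([[uv]],float),K,np.array([k,0,0,0,0]))[0,0]
    R=cv2.Rodrigues(r)[0]; d=R.T@np.array([u[0],u[1],1]); c=-R.T@t
    return c+d*(z-c[2])/d[2]
def circ(c,rad,n=72):
    a=np.linspace(0,2*np.pi,n); return np.array(c)+np.c_[rad*np.cos(a),rad*np.sin(a),0*a]
def crop(n,img,cx,cy,w,h,s,fn,curves=()):
    x0,y0=int(cx-w/2),int(cy-h/2)
    o=cv2.resize(img[y0:y0+h,x0:x0+w,::-1],None,fx=s,fy=s,interpolation=cv2.INTER_CUBIC)
    for P,col in curves:
        p=(proj(n,P)+0.5-[x0,y0])*s
        cv2.polylines(o,[np.round(p*16).astype(int)],False,col,1,cv2.LINE_AA,4)
    # ticks
    for u in range(x0,x0+w,10): cv2.putText(o,str(u),(int((u-x0)*s),8),0,.3,(0,255,255),1)
    for v in range(y0,y0+h,10): cv2.putText(o,str(v),(0,int((v-y0)*s)),0,.3,(0,255,255),1)
    cv2.imwrite(fn,o)
E
python3 - <<'E'
from h import *
t=cv2.imread('pics/top0.png'); 
T=bot.capture('top');S=bot.capture('scene')
np.save('T.npy',T);np.save('S.npy',S)
a=[('top',T,336,190),('top',T,200,233),('scene',S,197,213),('scene',S,329,215)]
for i,(n,im,x,y) in enumerate(a): crop(n,im,x,y,70,60,5,f'pics/c{i}.png')
o=[cv2.imread(f'pics/c{i}.png') for i in range(4)]
cv2.imwrite('pics/c.png',np.vstack([np.hstack(o[:2]),np.hstack(o[2:])]))
print(back('top',np.array([525,295])/1.5625,85),back('top',np.array([312,362])/1.5625,90))
E
```

```text
[ 565.79255679 -160.26575243   85.        ] [448.05311209 218.2326101   90.        ]
```

View pics/c.png

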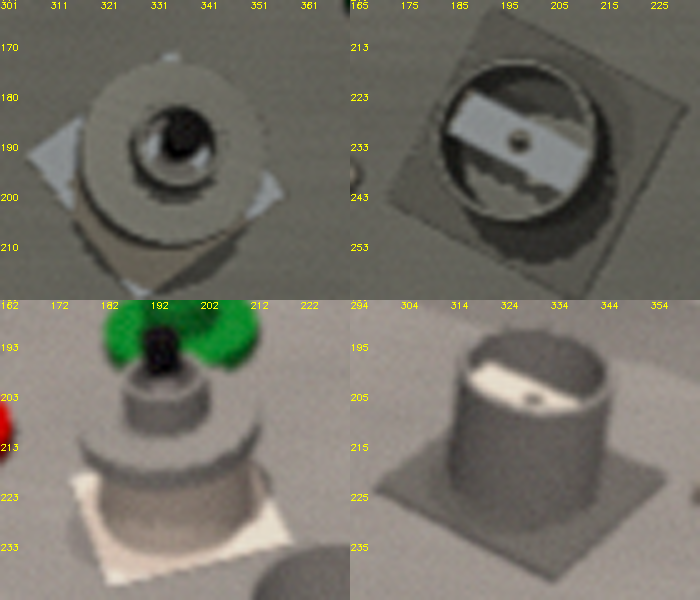

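```bash
cat > fit.py <<'E'
from h import *
from scipy.optimize import minimize
from scipy.ndimage import map_coordinates, gaussian_filter
def fit(imgs,circs,x0,cams=('top','scene')):
    g={}
    for n in cams:
        G=gaussian_filter(imgs[n].mean(2),0.7); gy,gx=np.gradient(G); g[n]=np.hypot(gx,gy)
    def sc(p,sub=None):
        s=0
        for n,z,r in circs:
            if n not in cams: continue
            uv=proj(n,circ([p[0],p[1],z],r,120))
            v=map_coordinates(g[n],[uv[:,1],uv[:,0]],order=1)
            s+=np.minimum(v,25).mean()
        return -s
    best=min(((sc([x0[0]+a,x0[1]+b]),x0[0]+a,x0[1]+b) for a in range(-14,15,1) for b in range(-14,15,1)))
    r=minimize(sc,best[1:],method='Nelder-Mead',options=dict(initial_simplex=[[best[1],best[2]],[best[1]+1,best[2]],[best[1],best[2]+1]]))
    return r.x,-r.fun
E
python3 - <<'E'
from fit import *
I={'top':np.load('T.npy'),'scene':np.load('S.npy')}
lid=lambda n:[(n,75,53),(n,103,25),(n,103,20)]
knob=lambda n:[(n,131,12)]
can=lambda n:[(n,90,44.5),(n,90,41)]
eye=lambda n:[(n,68,6.5)]
L0=(566,-160);C0=(448,218)
for nm,f,x0 in(('lid',lid,L0),('knob',knob,L0),('can',can,C0),('eye',eye,C0)):
    for n in('top','scene'): print(nm,n,fit(I,f(n),x0,(n,)))
    print(nm,'both',fit(I,f('top')+f('scene'),x0))
L=fit(I,lid('top')+lid('scene'),L0)[0];C=fit(I,can('top')+can('scene'),C0)[0]
col=[(0,0,255),(0,255,0),(255,0,0),(255,0,255)]
def ov(n,i,im,x,y,c,cs):
    crop(n,im,x,y,70,60,5,f'pics/d{i}.png',[(circ([c[0],c[1],z],r),col[k]) for k,(z,r) in enumerate(cs)])
lc=[(75,53),(103,25),(131,12),(72-14,53)];cc=[(90,44.5),(90,41),(68,6.5),(6,46)]
ov('top',0,I['top'],336,190,L,lc);ov('top',1,I['top'],200,233,C,cc);ov('scene',2,I['scene'],197,213,L,lc);ov('scene',3,I['scene'],329,215,C,cc)
o=[cv2.imread(f'pics/d{i}.png') for i in range(4)]
cv2.imwrite('pics/d.png',np.vstack([np.hstack(o[:2]),np.hstack(o[2:])]))
E
```

```text
lid top (array([ 560.62601513, -155.64006697]), np.float64(41.538967435155016))Traceback (most recent call last):
  File "<stdin>", line 9, in <module>
  File "fit.py", line 16, in fit
    best=min(((sc([x0[0]+a,x0[1]+b]),x0[0]+a,x0[1]+b) for a in range(-14,15,1) for b in range(-14,15,1)))
  File "fit.py", line 16, in <genexpr>
    best=min(((sc([x0[0]+a,x0[1]+b]),x0[0]+a,x0[1]+b) for a in range(-14,15,1) for b in range(-14,15,1)))
               ~~^^^^^^^^^^^^^^^^^^^
  File "fit.py", line 12, in sc
    uv=proj(n,circ([p[0],p[1],z],r,120))
  File "h.py", line 6, in proj
    K,k,r,t=cam(n); d=np.array([k,0,0,0,0])
            ~~~^^^
  File "h.py", line 4, in cam
    c=bot.camera_info(n); return c['mtx'],float(c['k1']),np.array(c['rvec'],float),np.array(c['tvec'],float)
ValueError: time passes only in moves, steps and waits
```

```bash
python3 - <<'E'
s=open('h.py').read()
s=s.replace("import numpy as np, cv2\n","import numpy as np, cv2, functools\n").replace("def cam(n)","@functools.cache\ndef cam(n)")
open('h.py','w').write(s)
E
cat > run1.py <<'E'
from fit import *
I={'top':np.load('T.npy'),'scene':np.load('S.npy')}
lid=lambda n:[(n,75,53),(n,103,25),(n,103,20)]
knob=lambda n:[(n,131,12)]
can=lambda n:[(n,90,44.5),(n,90,41)]
eye=lambda n:[(n,68,6.5)]
L0=(566,-160);C0=(448,218)
for nm,f,x0 in(('lid',lid,L0),('knob',knob,L0),('can',can,C0),('eye',eye,C0)):
    for n in('top','scene'): print(nm,n,fit(I,f(n),x0,(n,)))
    print(nm,'both',fit(I,f('top')+f('scene'),x0))
L=fit(I,lid('top')+lid('scene'),L0)[0];C=fit(I,can('top')+can('scene'),C0)[0]
col=[(0,0,255),(0,255,0),(255,0,0),(255,0,255)]
def ov(n,i,im,x,y,c,cs):
    crop(n,im,x,y,70,60,5,f'pics/d{i}.png',[(circ([c[0],c[1],z],r),col[k]) for k,(z,r) in enumerate(cs)])
lc=[(75,53),(103,25),(131,12),(72-14,53)];cc=[(90,44.5),(90,41),(68,6.5),(6,46)]
ov('top',0,I['top'],336,190,L,lc);ov('top',1,I['top'],200,233,C,cc);ov('scene',2,I['scene'],197,213,L,lc);ov('scene',3,I['scene'],329,215,C,cc)
o=[cv2.imread(f'pics/d{i}.png') for i in range(4)]
cv2.imwrite('pics/d.png',np.vstack([np.hstack(o[:2]),np.hstack(o[2:])]))
print(bot.sense()['time'])
E
time python3 run1.py
```

```text
lid top (array([ 560.62601513, -155.64006697]), np.float64(41.538967435155016))
lid scene (array([ 562.53319935, -152.29274194]), np.float64(39.538253031408544))
lid both (array([ 562.02968405, -155.07298574]), np.float64(80.43322988350218))
knob top (array([ 563.50007557, -157.87425523]), np.float64(20.825356211696977))
knob scene (array([ 592.69307832, -169.20741876]), np.float64(18.763795259778316))
knob both (array([ 566.55844891, -158.63588609]), np.float64(28.645809031594204))
can top (array([450.50001256, 222.6593276 ]), np.float64(32.70978478917))
can scene (array([455.29761086, 224.14889308]), np.float64(35.43741086867553))
can both (array([450.78350264, 222.92393056]), np.float64(65.89366496459424))
eye top (array([451.63006443, 224.8082227 ]), np.float64(23.795582805615535))
eye scene (array([458.12369966, 201.45871263]), np.float64(24.999854414005956))
eye both (array([444.61290222, 229.98631601]), np.float64(42.67409146018737))
0.2
real	0m9.309s
user	0m9.532s
sys	0m0.194s
```

View pics/d.png

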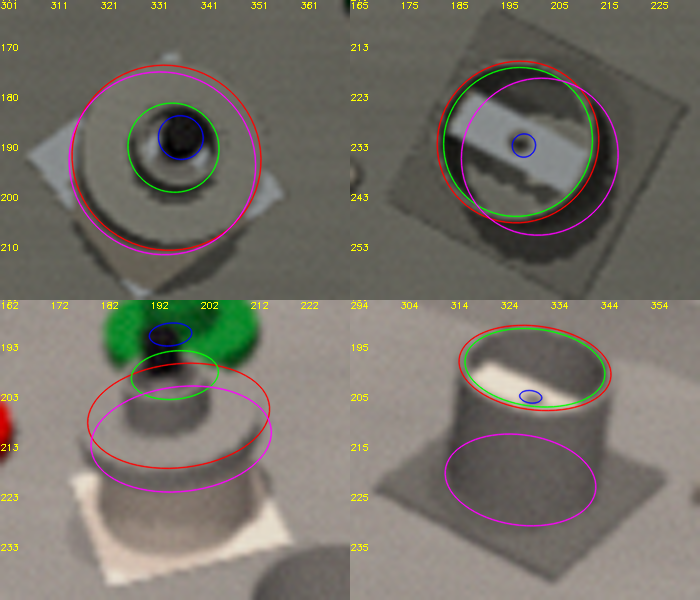

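```bash
cat > edge.py <<'E'
from h import *
from scipy.optimize import least_squares
from scipy.ndimage import map_coordinates, gaussian_filter
def efit(img,n,z,r,x0,rng=3.5,arc=None,it=6,pol=0,freer=False):
    """nearest/strongest gradient along normal of projected circle; fit x,y (robust)"""
    G=gaussian_filter(img.mean(2),0.8); p=np.array([*x0,r],float)
    for k in range(it):
        W=rng if k<3 else rng/2
        C=circ([p[0],p[1],z],p[2],97)[:-1]; uv=proj(n,C); c=proj(n,[[p[0],p[1],z]])[0]
        tn=np.roll(uv,-1,0)-np.roll(uv,1,0); nr=np.c_[tn[:,1],-tn[:,0]]; nr/=np.linalg.norm(nr,axis=1)[:,None]
        nr*=np.sign((nr*(uv-c)).sum(1))[:,None]
        s=np.arange(-W,W+.01,.1); P=uv[:,None]+nr[:,None]*s[None,:,None]
        v=map_coordinates(G,[P[...,1],P[...,0]],order=3); g=np.gradient(v,s,axis=1)
        a=(pol*g if pol else abs(g))*np.exp(-(s/W)**2)
        j=a.argmax(1); w=np.clip(a.max(1),0,8)*((j>0)&(j<len(s)-1))*(a.max(1)>2)
        if arc is not None:
            ang=np.degrees(np.arctan2(uv[:,1]-c[1],uv[:,0]-c[0]))%360
            w=w*(((ang-arc[0])%360)<((arc[1]-arc[0])%360 or 360))
        tgt=uv+nr*s[j][:,None]
        def f(q):
            rr=q[2] if freer else r
            u=proj(n,circ([q[0],q[1],z],rr,97)[:-1]); return ((tgt-u)*nr).sum(1)*np.sqrt(w)
        q=least_squares(f,p,loss='soft_l1',f_scale=.5).x; p=q if freer else np.array([q[0],q[1],r])
    res=(f(p)/np.sqrt(np.maximum(w,1e-6)))[w>0]
    return p.round(2), (w>0).sum(), np.median(abs(res)).round(2)
E
python3 - <<'E'
from edge import *
I={'top':np.load('T.npy'),'scene':np.load('S.npy')}
for n in I:
  for nm,z,r,x0,pol in(('plate',75,53,(564,-158),0),('collar o',103,25,(564,-158),0),('knobtop',131,12,(564,-158),1),('rim o',90,44.5,(450,222),0),('rim i',90,41,(450,222),0),('eye',68,6.5,(450,222),1)):
    print(n,nm,efit(I[n],n,z,r,x0,pol=pol),efit(I[n],n,z,r,x0,pol=pol,freer=True))
  for nm,z,r,x0 in (('can base',6,46,(450,222)),('skirt',58,53,(564,-158)),('stand',6,46,(564,-158))):
    print(n,nm,efit(I[n],n,z,r,x0,arc=(20,160)))
E
```

```text
top plate (array([ 565.34, -159.23,   53.  ]), np.int64(95), np.float64(0.36)) (array([ 564.98, -158.71,   51.8 ]), np.int64(95), np.float64(0.15))
top collar o (array([ 559.5, -154.8,   25. ]), np.int64(96), np.float64(0.19)) (array([ 562.72, -157.61,   21.73]), np.int64(96), np.float64(0.06))
top knobtop (array([ 564.57, -158.32,   12.  ]), np.int64(96), np.float64(0.35)) (array([ 564.21, -157.03,   14.3 ]), np.int64(96), np.float64(0.26))
top rim o (array([450.65, 223.07,  44.5 ]), np.int64(96), np.float64(0.45)) (array([450.16, 222.22,  41.95]), np.int64(96), np.float64(0.25))
top rim i (array([449.5 , 221.88,  41.  ]), np.int64(96), np.float64(0.3)) (array([450.16, 222.23,  41.95]), np.int64(96), np.float64(0.25))
top eye (array([452.49, 225.1 ,   6.5 ]), np.int64(96), np.float64(0.15)) (array([451.48, 225.25,   5.06]), np.int64(96), np.float64(0.1))
top can base (array([455.74, 221.77,  46.  ]), np.int64(37), np.float64(0.22))
top skirt (array([ 568.55, -162.29,   53.  ]), np.int64(37), np.float64(0.14))
top stand (array([ 564.34, -160.65,   46.  ]), np.int64(36), np.float64(0.
[... 432 characters left out ...]
nt64(88), np.float64(0.38))
scene rim o (array([455.17, 222.  ,  44.5 ]), np.int64(96), np.float64(0.25)) (array([454.07, 223.98,  41.57]), np.int64(96), np.float64(0.15))
scene rim i (array([453.71, 223.97,  41.  ]), np.int64(96), np.float64(0.15)) (array([454.09, 223.96,  41.56]), np.int64(96), np.float64(0.15))
scene eye (array([454.14, 224.79,   6.5 ]), np.int64(90), np.float64(0.15)) (array([453.61, 225.05,   5.18]), np.int64(96), np.float64(0.05))
scene can base (array([466.26, 208.28,  46.  ]), np.int64(31), np.float64(0.46))
scene skirt (array([ 563.6 , -161.11,   53.  ]), np.int64(31), np.float64(0.06))
scene stand (array([ 565.38, -160.04,   46.  ]), np.int64(32), np.float64(0.05))
```

Lid axis comes out at about (564.7, −159) and the canister at about (452, 223.5); both cameras agree within 2–3 mm. Moving above the lid now.

>>> play_rows(
  rows=[62,-104,-8,0,0,0,100,124,-209,-16,0,0,0,100,186,-313,-24,0,0,0,100,248,-417,-32,0,0,0,100,310,-522,-40,0,0,0,100,387,-652,-50,0,0,0,100,387,-652,-50,0,0,0,100,387,-652,-50,0,0,0,100,387,-652,-50,0,0,0,100,387,-652,-50,0,0,0,100],
  force=20,
)

```text
time: 1.45
ee_pos: [497.3, -44.6, 200.6]
eef_rot: [[-0.94, 0.34, -0.0], [0.34, 0.94, -0.001], [-0.0, -0.001, -1.0]]
ft_force: [0.7, 0.8, 1.0]
finger_gap: 85.5
```

```bash
cat > st.py <<'E'
from rig import bot
import numpy as np
np.set_printoptions(precision=3,suppress=True)
s=bot.sense(); print(round(float(s['time']),2),s['ee_pos'],'F',s['ft_force'],'T',s['torque'],'gap',round(float(s['finger_gap']),2)); print('z',s['eef_rot'][:,2],'y',s['eef_rot'][:,1],'q',s['joint_positions'])
E
python3 st.py
```

```text
1.45 [497.285 -44.645 200.558] F [0.709 0.756 1.003] T [ 0.023 -0.081 -0.016] gap 85.45
z [-0.    -0.001 -1.   ] y [ 0.34   0.94  -0.001] q [-0.089  0.239 -0.28   1.053 -0.001  0.258]
```

>>> play_rows(
  rows=[30,-52,-5,0,0,0,100,55,-95,-10,0,0,0,80,67,-114,-20,0,0,0,70,67,-114,-30,0,0,0,70,67,-114,-40,0,0,0,70,67,-114,-40,0,0,0,70,67,-114,-40,0,0,0,70],
)

```text
time: 2.33
ee_pos: [564.0, -157.6, 161.0]
eef_rot: [[-0.941, 0.339, 0.0], [0.339, 0.941, -0.001], [-0.0, -0.001, -1.0]]
ft_force: [-0.0, 0.0, 0.2]
finger_gap: 59.9
```

```bash
python3 st.py; python3 - <<'E'
from h import *
T=bot.capture('top');S=bot.capture('scene')
crop('top',T,336,190,90,70,4,'pics/e0.png');crop('scene',S,197,205,90,70,4,'pics/e1.png')
cv2.imwrite('pics/e.png',np.hstack([cv2.imread('pics/e0.png'),cv2.imread('pics/e1.png')]))
E
```

```text
2.33 [ 564.029 -157.579  160.958] F [-0.035  0.021  0.17 ] T [0.04  0.017 0.008] gap 59.94
z [ 0.    -0.001 -1.   ] y [ 0.339  0.941 -0.001] q [-0.272  0.406 -0.138  1.026 -0.001  0.074]
```

View pics/e.png

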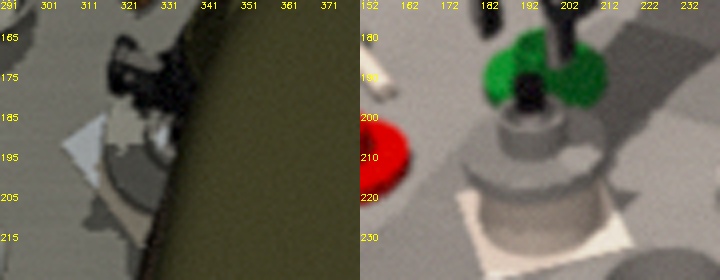

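The view shows the fingers at u 182 and 202, either side of the knob at u 192. Descending.

>>> play_rows(
  rows=[0.7,-1.4,-15,0,0,0,65,0.7,-1.4,-30,0,0,0,65,0.7,-1.4,-43,0,0,0,65,0.7,-1.4,-43,0,0,0,65,0.7,-1.4,-43,0,0,0,65],
)

```text
time: 3.05
ee_pos: [565.2, -159.5, 118.2]
eef_rot: [[-0.941, 0.339, 0.001], [0.339, 0.941, -0.001], [-0.001, -0.001, -1.0]]
ft_force: [0.3, -0.0, 0.3]
finger_gap: 55.5
```

```bash
python3 st.py; python3 - <<'E'
from h import *
S=bot.capture('scene')
crop('scene',S,197,200,80,60,8,'pics/f.png')
E
```

```text
3.05 [ 565.228 -159.528  118.191] F [ 0.308 -0.044  0.297] T [ 0.019  0.032 -0.013] gap 55.55
z [ 0.001 -0.001 -1.   ] y [ 0.339  0.941 -0.001] q [-0.275  0.44  -0.203  0.927 -0.001  0.072]
```

View pics/f.png

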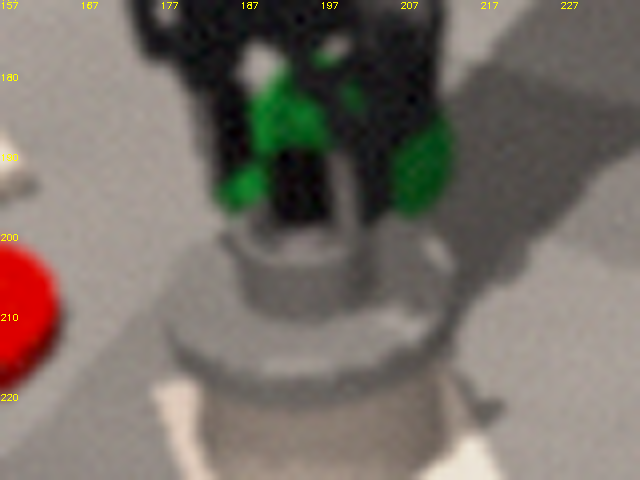

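>>> play_rows(
  rows=[0,0,0,0,0,0,20,0,0,0,0,0,0,20,0,0,0,0,0,0,20,0,0,0,0,0,0,20,0,0,0,0,0,0,20,0,0,0,0,0,0,20,0,0,0,0,0,0,20],
  force=20,
)

```text
time: 3.98
ee_pos: [566.2, -159.3, 119.3]
eef_rot: [[-0.941, 0.339, 0.003], [0.339, 0.941, -0.001], [-0.003, 0.001, -1.0]]
ft_force: [-0.3, 2.9, 6.8]
finger_gap: 23.0
```

```bash
python3 st.py
```

```text
3.98 [ 566.219 -159.305  119.311] F [-0.304  2.922  6.793] T [ 0.632 -0.041 -0.015] gap 23.02
z [ 0.003 -0.001 -1.   ] y [0.339 0.941 0.001] q [-0.274  0.439 -0.201  0.927  0.     0.072]
```

>>> play_rows(
  rows=[0,0,1.5,0,0,0,60,0,0,1.5,0,0,0,60,0,0,1.5,0,0,0,60,-0.5,0,1.5,0,0,10,60,-0.5,0,1.5,0,0,20,60,-0.5,0,1.5,0,0,30,60,-0.5,0,1.5,0,0,40,60,-0.5,0,1.5,0,0,50,60,-0.5,0,1.5,0,0,60,60],
)

```text
time: 5.1
ee_pos: [565.5, -159.4, 120.5]
eef_rot: [[-0.76, -0.649, 0.002], [-0.649, 0.76, 0.002], [-0.003, 0.001, -1.0]]
ft_force: [0.3, 0.0, -0.2]
finger_gap: 51.5
```

>>> play_rows(
  rows=[0,0,0,0,0,10,60,0,0,0,0,0,20,60,0,0,0,0,0,30,60,0,0,0,0,0,30,60,0,0,0,0,0,30,60],
)

```text
time: 5.72
ee_pos: [565.3, -159.5, 120.4]
eef_rot: [[-0.336, -0.942, -0.0], [-0.942, 0.336, 0.003], [-0.003, 0.001, -1.0]]
ft_force: [0.7, -0.4, 0.1]
finger_gap: 51.0
```

```bash
python3 st.py
```

```text
5.72 [ 565.311 -159.49   120.358] F [ 0.734 -0.427  0.079] T [-0.033  0.019  0.01 ] gap 50.99
z [-0.     0.003 -1.   ] y [-0.942  0.336  0.001] q [-0.276  0.44  -0.197  0.935  0.003 -1.504]
```

>>> play_rows(
  rows=[0,0,0,0,0,0,20,0,0,0,0,0,0,20,0,0,0,0,0,0,20,0,0,0,0,0,0,20,0,0,0,0,0,0,20,0,0,0,0,0,0,20],
  force=20,
)

```text
time: 6.48
ee_pos: [565.6, -159.6, 120.4]
eef_rot: [[-0.336, -0.942, 0.0], [-0.942, 0.336, 0.003], [-0.003, 0.0, -1.0]]
ft_force: [0.8, -0.8, -0.3]
finger_gap: 22.8
```

```bash
python3 st.py
```

```text
6.47 [ 565.623 -159.635  120.433] F [ 0.754 -0.799 -0.305] T [-0.188 -0.353  0.035] gap 22.82
z [ 0.     0.003 -1.   ] y [-0.942  0.336  0.   ] q [-0.276  0.44  -0.197  0.935  0.003 -1.504]
```

>>> play_rows(
  rows=[0,0,0,0,0,0,15,0,0,0,0,0,0,15,0,0,3,0,0,0,15,0,0,8,0,0,0,15,0,0,15,0,0,0,15,0,0,25,0,0,0,15,0,0,40,0,0,0,15,0,0,55,0,0,0,15,0,0,70,0,0,0,15,0,0,85,0,0,0,15],
  force=60,
)

```text
time: 7.72
ee_pos: [565.8, -159.6, 206.8]
eef_rot: [[-0.336, -0.942, 0.001], [-0.942, 0.336, 0.002], [-0.003, -0.0, -1.0]]
ft_force: [0.0, 0.1, -3.8]
finger_gap: 21.4
```

```bash
python3 st.py; python3 - <<'E'
from h import *
S=bot.capture('scene')
crop('scene',S,197,185,100,80,6,'pics/g.png')
E
```

```text
7.72 [ 565.765 -159.643  206.79 ] F [ 0.004  0.058 -3.804] T [-0.027 -0.034 -0.032] gap 21.39
z [ 0.001  0.002 -1.   ] y [-0.942  0.336 -0.   ] q [-0.276  0.383 -0.05   1.137  0.003 -1.504]
```

View pics/g.png

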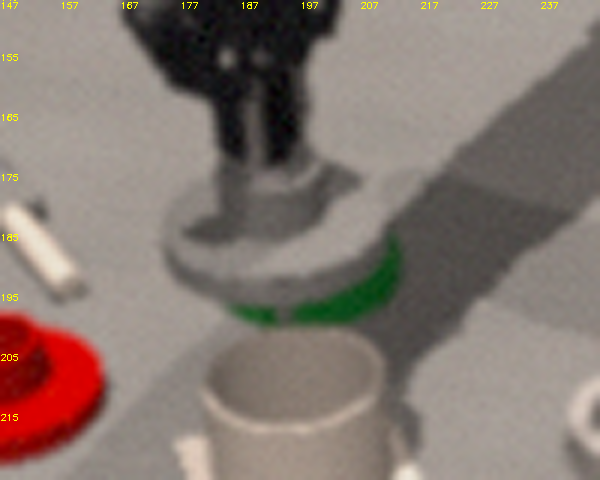

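```bash
python3 - <<'E'
from h import *
S=bot.capture('scene'); s=bot.sense(); p=s['ee_pos']; print(p)
x,y=p[0],p[1]; dz=p[2]-120.43
cs=[(circ([x,y,75+dz],53),(0,0,255)),(circ([x,y,58+dz],53),(255,0,255)),(circ([x,y,103+dz],25),(0,255,0)),(np.array([[x,y,68+dz],[x,y,13+dz]]),(255,255,0))]
crop('scene',S,197,180,70,60,10,'pics/g2.png',cs)
E
```

```text
[ 567.03853458 -160.01257425  207.96029421]
```

View pics/g2.png

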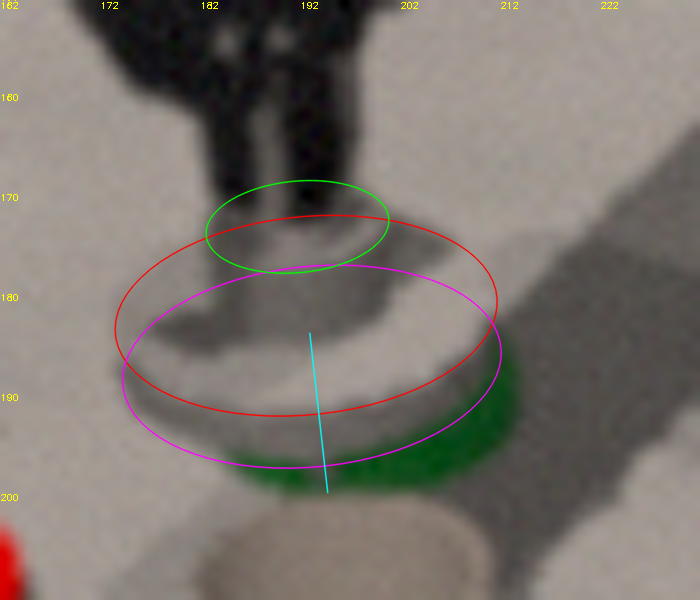

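>>> play_rows(
  rows=[-3,10,4,0,0,0,15,-10,35,8,0,0,0,15,-23,80,10,0,0,0,15,-40,135,10,0,0,0,15,-57,190,10,0,0,0,15,-74,248,10,0,0,0,15,-90,303,10,0,0,0,15,-103,345,10,0,0,0,15,-110,368,10,0,0,0,15,-113,379,10,0,0,0,15],
)

```text
time: 9.07
ee_pos: [452.7, 220.3, 217.6]
eef_rot: [[-0.334, -0.943, 0.004], [-0.943, 0.334, 0.001], [-0.002, -0.003, -1.0]]
ft_force: [-0.4, -0.8, -4.3]
finger_gap: 22.1
```

```bash
python3 st.py; python3 st.py
```

```text
9.07 [452.723 220.304 217.646] F [-0.415 -0.822 -4.331] T [-0.031 -0.04   0.011] gap 22.06
z [ 0.004  0.001 -1.   ] y [-0.943  0.334 -0.003] q [ 0.453  0.233 -0.241  1.093 -0.001 -0.777]
9.07 [452.723 220.304 217.646] F [-0.415 -0.822 -4.331] T [-0.031 -0.04   0.011] gap 22.06
z [ 0.004  0.001 -1.   ] y [-0.943  0.334 -0.003] q [ 0.453  0.233 -0.241  1.093 -0.001 -0.777]
```

>>> play_rows(
  rows=[0,3.5,0,0,0.2,0,15,0,3.5,0,0,0.2,0,15,0,3.5,0,0,0.2,0,15,0,3.5,0,0,0.2,0,15],
)

```text
time: 9.57
ee_pos: [453.0, 223.1, 217.6]
eef_rot: [[-0.335, -0.942, 0.0], [-0.942, 0.335, 0.001], [-0.001, 0.0, -1.0]]
ft_force: [0.1, -0.7, -4.5]
finger_gap: 22.1
```

```bash
python3 st.py; python3 - <<'E'
from edge import *
S=bot.capture('scene'); T=bot.capture('top'); np.save('S2.npy',S); np.save('T2.npy',T)
s=bot.sense(); p=s['ee_pos']; print(p)
x,y=p[0],p[1]; dz=p[2]-120.43
cs=[(circ([x,y,75+dz],53),(0,0,255)),(circ([x,y,58+dz],53),(255,0,255)),(np.array([[x,y,68+dz],[x,y,13+dz],[x,y,68]]),(255,255,0)),(circ([x,y,90],41),(0,255,0)),(circ([x,y,68],6.5),(0,255,0))]
crop('scene',S,327,185,70,60,10,'pics/h1.png',cs)
crop('scene',S,327,185,70,60,10,'pics/h0.png')
print(efit(S,'scene',75+dz,53,(x,y)),efit(S,'scene',58+dz,53,(x,y),arc=(20,160)))
E
```

```text
9.57 [452.957 223.086 217.619] F [ 0.098 -0.653 -4.477] T [ 0.018 -0.003 -0.003] gap 22.12
z [ 0.     0.001 -1.   ] y [-0.942  0.335  0.   ] q [ 0.457  0.238 -0.234  1.098  0.001 -0.772]
[452.89496136 223.29688692 217.67578897]
(array([452.12, 221.99,  53.  ]), np.int64(87), np.float64(0.15)) (array([450.3 , 221.12,  53.  ]), np.int64(25), np.float64(0.09))
```

View pics/h1.png

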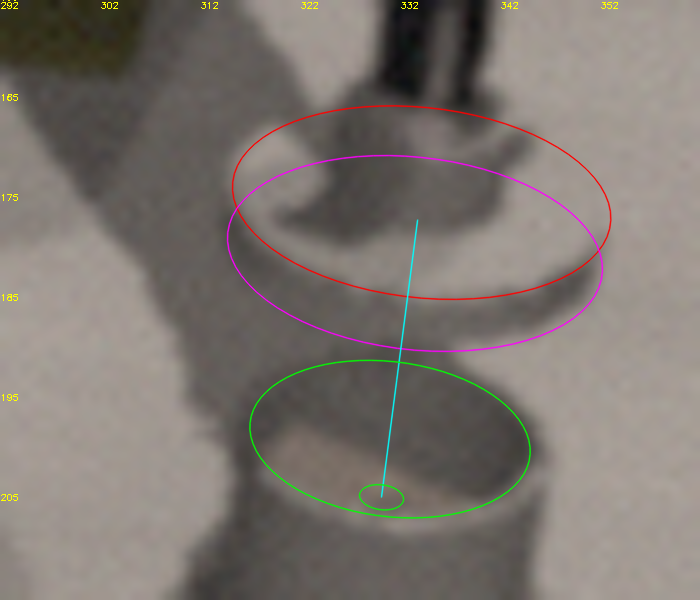

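View pics/h0.png

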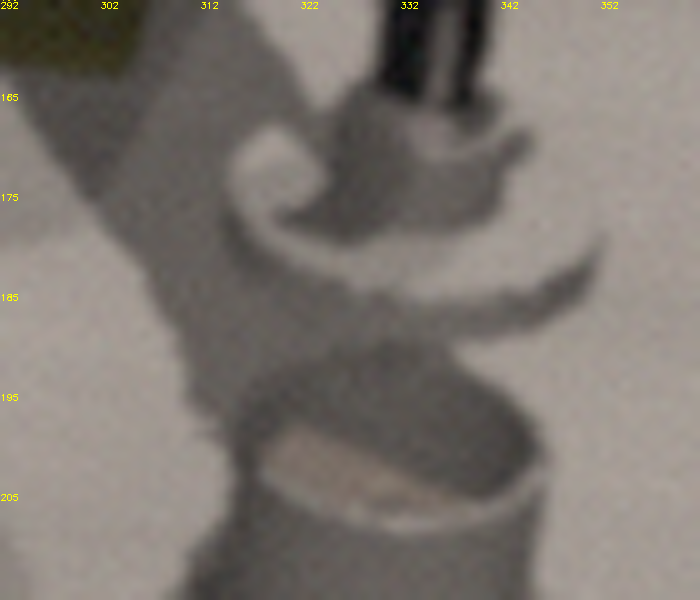

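```bash
cat > sq.py <<'E'
from edge import *
def sqfit(img,n,z,hx,hy,x0,yaw,rng=3,wmin=1.5,pol=0,verbose=False):
    G=gaussian_filter(img.mean(2),0.8); p=np.array([*x0,yaw],float)
    def pts(q):
        t=np.linspace(-.9,.9,40); o=np.ones(40)
        L=np.vstack([np.c_[o*hx,t*hy],np.c_[-o*hx,t*hy],np.c_[t*hx,o*hy],np.c_[t*hx,-o*hy]])
        c,s=np.cos(q[2]),np.sin(q[2]); L=L@np.array([[c,s],[-s,c]])
        return np.c_[L+q[:2],np.full(len(L),z)]
    for k in range(8):
        W=rng if k<4 else 1.5
        A=pts(p); uv=proj(n,A)
        nr=np.zeros_like(uv)
        for e in range(4):
            d=uv[e*40+39]-uv[e*40]; m=np.array([d[1],-d[0]])/np.linalg.norm(d)
            m*=np.sign(m@(uv[e*40+20]-uv.mean(0))); nr[e*40:e*40+40]=m
        s=np.arange(-W,W+.01,.1); P=uv[:,None]+nr[:,None]*s[None,:,None]
        v=map_coordinates(G,[P[...,1],P[...,0]],order=3); g=np.gradient(v,s,axis=1)
        a=(pol*g if pol else abs(g))*np.exp(-(s/W)**2); j=a.argmax(1); w=np.clip(a.max(1),0,8)*(a.max(1)>wmin)
        tgt=uv+nr*s[j][:,None]
        f=lambda q:((tgt-proj(n,pts(q)))*nr).sum(1)*np.sqrt(w)
        p=least_squares(f,p,loss='soft_l1',f_scale=.3).x
    r=f(p)/np.sqrt(np.maximum(w,1e-9))
    return p.round(3),[(int((w[e*40:e*40+40]>0).sum()),round(float(np.median(r[e*40:e*40+40])),2)) for e in range(4)]
E
python3 - <<'E'
from sq import *
T=np.load('T.npy');S=np.load('S.npy')
# yaw from foot edges in top crop
for n,I in(('top',T),('scene',S)):
    for yaw in (0.3,0.5,-0.5,-.3,.7,1.0,1.3):
        r=sqfit(I,n,6,65,65,(452,223.5),yaw); print(n,yaw,r)
    for yaw in (0.2,0.5,.8,1.1,1.4):
        print('stand',n,yaw,sqfit(I,n,6,55,55,(565.6,-159.6),yaw))
E
```

```text
top 0.3 (array([4.57593e+02, 2.12816e+02, 2.60000e-01]), [(16, 0.0), (26, 0.0), (32, 0.0), (14, 0.0)])
top 0.5 (array([454.216, 232.419,   0.77 ]), [(16, 0.0), (36, 0.0), (17, 0.0), (27, 0.0)])
top -0.5 (array([452.28 , 222.314,  -0.484]), [(40, 0.11), (40, 0.59), (40, 0.7), (40, 0.0)])
top -0.3 (array([452.292, 222.318,  -0.484]), [(40, 0.1), (40, 0.6), (40, 0.7), (40, 0.0)])
top 0.7 (array([452.231, 222.295,   1.086]), [(40, 0.71), (40, 0.02), (40, 0.62), (40, 0.07)])
top 1.0 (array([452.301, 222.309,   1.087]), [(40, 0.7), (40, 0.01), (40, 0.6), (40, 0.09)])
top 1.3 (array([452.283, 222.314,   1.087]), [(40, 0.7), (40, 0.0), (40, 0.59), (40, 0.11)])
stand top 0.2 (array([ 5.75071e+02, -1.66294e+02,  1.25000e-01]), [(25, 0.0), (35, 0.0), (33, 0.0), (31, 0.0)])
stand top 0.5 (array([ 565.389, -159.099,    0.622]), [(40, -0.1), (40, -0.0), (40, -0.05), (20, 0.0)])
stand top 0.8 (array([ 565.398, -159.093,    0.622]), [(40, -0.1), (40, -0.0), (40, -0.05), (20, 0.0)])
stand top 1.1 (array([ 554.873, -159.122,    1.092]), [(34, -0.01), (32, -0.03), (29, -0.07), (25, 0.0)])
stand top 1.4
[... 608 characters left out ...]
46,   1.078]), [(40, 0.1), (39, 0.3), (31, 0.4), (40, 0.1)])
scene 1.3 (array([458.392, 224.347,   1.079]), [(40, 0.1), (39, 0.3), (31, 0.4), (40, 0.1)])
stand scene 0.2 (array([ 5.67685e+02, -1.54648e+02,  5.21000e-01]), [(40, -0.29), (40, -0.51), (40, -0.1), (40, -0.19)])
stand scene 0.5 (array([ 567.911, -158.248,    0.603]), [(40, -0.1), (40, -0.75), (40, 0.05), (40, 0.0)])
stand scene 0.8 (array([ 567.915, -158.246,    0.603]), [(40, -0.1), (40, -0.75), (40, 0.05), (40, 0.0)])
stand scene 1.1 (array([ 553.966, -167.448,    1.262]), [(36, 0.02), (33, 0.0), (32, -0.2), (36, -0.11)])
stand scene 1.4 (array([ 554.971, -165.269,    1.581]), [(35, -0.12), (33, -0.32), (35, -0.0), (39, -0.0)])
```

>>> play_rows(
  rows=[0,1,-8,0,0,0,15,0,1,-18,0,0,0,15,0,1,-28,0,0,0,15,0,1,-36,0,0,0,15,0,1,-38,0,0,0,15,0,1,-38,0,0,0,15],
)

```text
time: 10.42
ee_pos: [452.8, 224.3, 179.5]
eef_rot: [[-0.335, -0.942, -0.0], [-0.942, 0.335, 0.001], [-0.001, 0.0, -1.0]]
ft_force: [-0.2, 0.1, -3.2]
finger_gap: 22.1
```

```bash
python3 st.py; python3 - <<'E'
from edge import *
S=bot.capture('scene')
s=bot.sense(); p=s['ee_pos']; print(p)
S2=np.clip((S.astype(float)-60)*2,0,255).astype(np.uint8)
crop('scene',S2,327,195,60,50,12,'pics/i0.png')
E
```

```text
10.43 [452.849 224.309 179.547] F [-0.231  0.101 -3.241] T [ 0.009 -0.018 -0.001] gap 22.14
z [-0.     0.001 -1.   ] y [-0.942  0.335  0.   ] q [ 0.459  0.263 -0.304  1.004  0.001 -0.77 ]
[453.06817119 224.44111421 179.83479211]
```

View pics/i0.png

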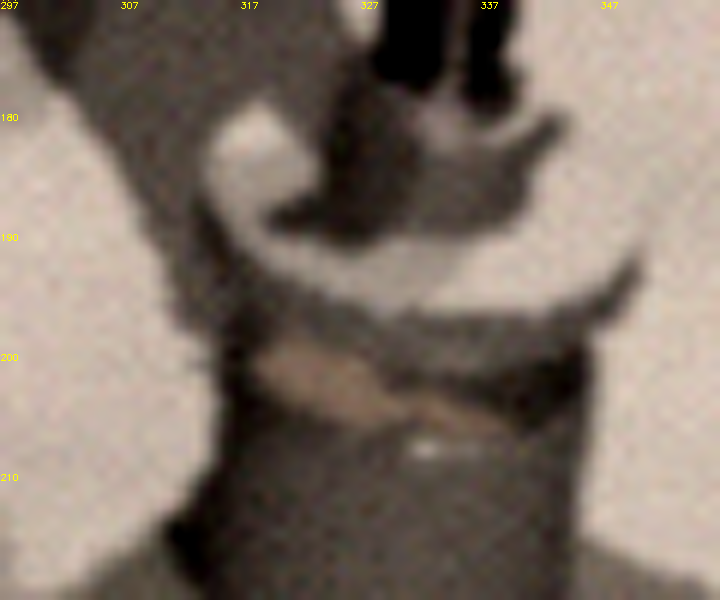

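>>> play_rows(
  rows=[0,0,-2,0,0,0,15,0,0,-4,0,0,0,15,0,0,-6,0,0,0,15,0,0,-8,0,0,0,15,0,0,-8,0,0,0,15],
)

```text
time: 11.1
ee_pos: [452.9, 224.3, 171.6]
eef_rot: [[-0.335, -0.942, -0.0], [-0.942, 0.335, 0.001], [-0.001, 0.0, -1.0]]
ft_force: [-0.4, -0.3, -4.2]
finger_gap: 21.8
```

```bash
python3 st.py
```

```text
11.1 [452.863 224.32  171.59 ] F [-0.436 -0.307 -4.23 ] T [ 0.053 -0.019 -0.015] gap 21.75
z [-0.     0.001 -1.   ] y [-0.942  0.335  0.   ] q [ 0.459  0.268 -0.318  0.984  0.001 -0.77 ]
```

No contact with the tip 4 mm below the eye's top edge, so the rod is in the eye. Continuing.

>>> play_rows(
  rows=[0,0,-3,0,0,0,15,0,0,-6,0,0,0,15,0,0,-9,0,0,0,15,0,0,-12,0,0,0,15,0,0,-15,0,0,0,15,0,0,-16,0,0,0,15],
)

```text
time: 11.85
ee_pos: [452.8, 224.2, 155.3]
eef_rot: [[-0.335, -0.942, -0.0], [-0.942, 0.335, 0.001], [-0.001, 0.001, -1.0]]
ft_force: [-0.0, -0.7, -4.7]
finger_gap: 21.8
```

```bash
python3 st.py
```

```text
11.85 [452.753 224.241 155.32 ] F [-0.011 -0.706 -4.742] T [-0.011 -0.019 -0.026] gap 21.82
z [-0.     0.001 -1.   ] y [-0.942  0.335  0.001] q [ 0.459  0.281 -0.346  0.943  0.001 -0.77 ]
```

>>> play_rows(
  rows=[0,0,-2,0,0,0,15,0,0,-4,0,0,0,15,0,0,-6,0,0,0,15,0,0,-8,0,0,0,15,0,0,-10,0,0,0,15,0,0,-11,0,0,0,15],
)

```text
time: 12.6
ee_pos: [452.7, 224.2, 144.2]
eef_rot: [[-0.335, -0.942, -0.001], [-0.942, 0.335, 0.001], [-0.001, 0.001, -1.0]]
ft_force: [-0.1, -0.8, -3.6]
finger_gap: 21.9
```

```bash
python3 st.py
```

```text
12.6 [452.702 224.234 144.169] F [-0.147 -0.776 -3.645] T [ 0.037 -0.025  0.003] gap 21.92
z [-0.001  0.001 -1.   ] y [-0.942  0.335  0.001] q [ 0.459  0.29  -0.365  0.915  0.001 -0.77 ]
```

>>> play_rows(
  rows=[0,0,-0.8,0,0,0,15,0,0,-1.5,0,0,0,15,0,0,-2.1,0,0,0,15,0,0,-2.1,0,0,0,15],
)

```text
time: 13.1
ee_pos: [452.7, 224.2, 142.6]
eef_rot: [[-0.335, -0.942, -0.0], [-0.942, 0.335, 0.001], [-0.001, 0.001, -1.0]]
ft_force: [-1.8, -0.4, 2.3]
finger_gap: 21.8
```

```bash
python3 st.py
```

```text
13.1 [452.659 224.205 142.596] F [-1.834 -0.434  2.276] T [-0.207  0.359 -0.015] gap 21.77
z [-0.     0.001 -1.   ] y [-0.942  0.335  0.001] q [ 0.459  0.292 -0.368  0.911  0.001 -0.77 ]
```

>>> play_rows(
  rows=[0,0,-0.5,0,0,0,15,0,0,-0.8,0,0,0,15,0,0,-0.8,0,0,0,15],
)

```text
time: 13.48
ee_pos: [452.7, 224.2, 142.6]
eef_rot: [[-0.335, -0.942, 0.0], [-0.942, 0.335, 0.001], [-0.001, 0.0, -1.0]]
ft_force: [-2.6, -1.9, 6.8]
finger_gap: 22.1
```

```bash
python3 st.py; python3 - <<'E'
from h import *
S=bot.capture('scene'); C=(452.7,224.2)
cs=[(circ([*C,97],53),(0,0,255)),(circ([*C,80],53),(255,0,255))]
crop('scene',S,327,200,60,50,12,'pics/j0.png',cs)
E
```

```text
13.47 [452.663 224.225 142.581] F [-2.588 -1.886  6.815] T [-0.315  0.582 -0.023] gap 22.06
z [ 0.     0.001 -1.   ] y [-0.942  0.335  0.   ] q [ 0.459  0.291 -0.369  0.91   0.001 -0.77 ]
```

View pics/j0.png

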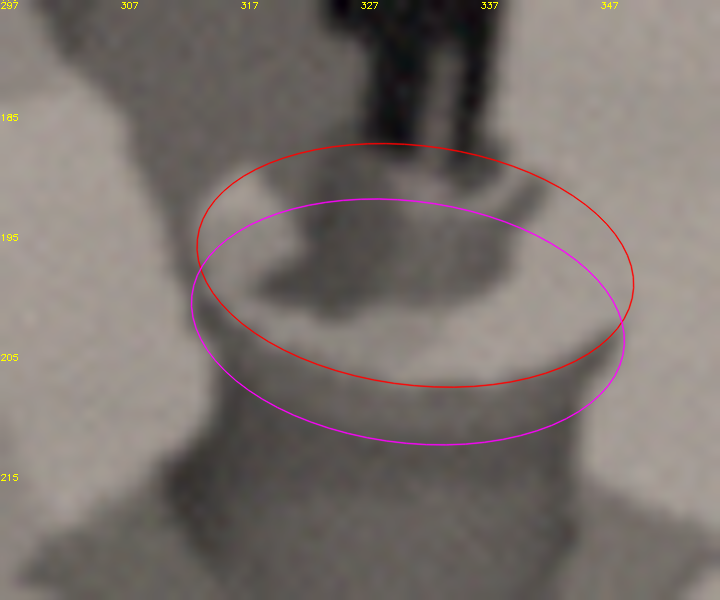

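Seated: contact came at TCP z 142.6 against the expected 142.4, with about 11 N. Releasing the knob now.

>>> play_rows(
  rows=[0,0,0,0,0,0,24,0,0,0,0,0,0,30,0,0,0,0,0,0,50,0,0,0,0,0,0,80,0,0,0,0,0,0,80,0,0,0,0,0,0,80,0,0,0,0,0,0,80],
)

```text
time: 14.4
ee_pos: [452.7, 224.2, 142.6]
eef_rot: [[-0.335, -0.942, 0.0], [-0.942, 0.335, 0.001], [-0.001, 0.0, -1.0]]
ft_force: [0.3, 0.2, -1.0]
finger_gap: 68.4
```

```bash
python3 st.py; python3 - <<'E'
from edge import *
S=bot.capture('scene'); C=(452.7,224.2)
cs=[(circ([*C,97],53),(0,0,255)),(circ([*C,125],25),(0,255,0)),(circ([*C,153],12),(0,255,255))]
crop('scene',S,327,195,60,60,10,'pics/k0.png',cs)
print(efit(S,'scene',97,53,C),efit(S,'scene',80,53,C,arc=(20,160)))
E
```

```text
14.4 [452.682 224.249 142.586] F [ 0.259  0.165 -0.952] T [ 0.019 -0.    -0.004] gap 68.38
z [ 0.     0.001 -1.   ] y [-0.942  0.335  0.   ] q [ 0.459  0.291 -0.369  0.91   0.001 -0.77 ]
(array([452.08, 223.05,  53.  ]), np.int64(86), np.float64(0.25)) (array([448.33, 223.92,  53.  ]), np.int64(31), np.float64(0.08))
```

View pics/k0.png

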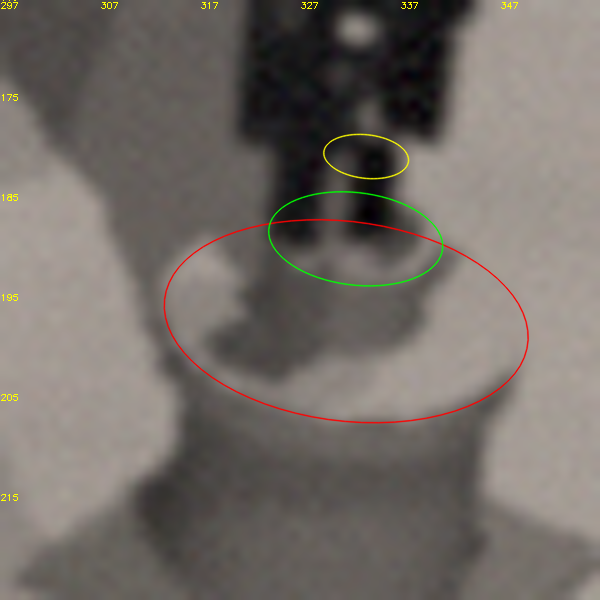

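Lid still on the rim and level. Descending around the collar.

>>> play_rows(
  rows=[0,0,-5,0,0,0,80,0,0,-12,0,0,0,80,0,0,-19,0,0,0,80,0,0,-25,0,0,0,80,0,0,-27,0,0,0,80,0,0,-27,0,0,0,80],
  force=20,
)

```text
time: 15.2
ee_pos: [452.6, 224.2, 115.4]
eef_rot: [[-0.335, -0.942, -0.0], [-0.942, 0.335, 0.001], [-0.001, 0.0, -1.0]]
ft_force: [0.0, 0.4, 0.2]
finger_gap: 68.1
```

```bash
python3 st.py
```

```text
15.2 [452.595 224.194 115.391] F [0.046 0.384 0.246] T [0.004 0.006 0.047] gap 68.07
z [-0.     0.001 -1.   ] y [-0.942  0.335  0.   ] q [ 0.459  0.317 -0.411  0.842  0.001 -0.77 ]
```

>>> play_rows(
  rows=[0,0,0,0,0,0,66,0,0,0,0,0,0,60,0,0,0,0,0,0,55,0,0,0,0,0,0,50,0,0,0,0,0,0,50,0,0,0,0,0,0,50],
  force=20,
)

```text
time: 15.95
ee_pos: [452.7, 224.3, 115.8]
eef_rot: [[-0.335, -0.942, 0.0], [-0.942, 0.335, 0.001], [-0.001, 0.0, -1.0]]
ft_force: [-0.5, 0.5, 5.5]
finger_gap: 48.6
```

```bash
python3 st.py
```

```text
15.95 [452.722 224.335 115.776] F [-0.493  0.474  5.47 ] T [0.009 0.313 0.041] gap 48.62
z [ 0.     0.001 -1.   ] y [-0.942  0.335  0.   ] q [ 0.459  0.316 -0.411  0.843  0.001 -0.77 ]
```

>>> play_rows(
  rows=[0,0,0,0,0,0,45,0,0,0,0,0,0,45,0,0,0,0,0,0,45,0,0,0,0,0,0,45],
  force=45,
)

```text
time: 16.45
ee_pos: [452.8, 224.3, 116.0]
eef_rot: [[-0.335, -0.942, 0.001], [-0.942, 0.335, 0.002], [-0.002, -0.0, -1.0]]
ft_force: [-0.8, 0.1, 5.5]
finger_gap: 48.0
```

```bash
python3 st.py;  python3 - <<'E'
from edge import *
S=bot.capture('scene'); C=(452.7,224.2)
cs=[(circ([*C,97],53),(0,0,255))]
crop('scene',S,327,195,60,60,10,'pics/l0.png',cs)
E
```

```text
16.45 [452.786 224.336 115.989] F [-0.847  0.055  5.459] T [-0.01   0.338  0.024] gap 47.97
z [ 0.001  0.002 -1.   ] y [-0.942  0.335 -0.   ] q [ 0.459  0.316 -0.411  0.843  0.001 -0.77 ]
```

View pics/l0.png

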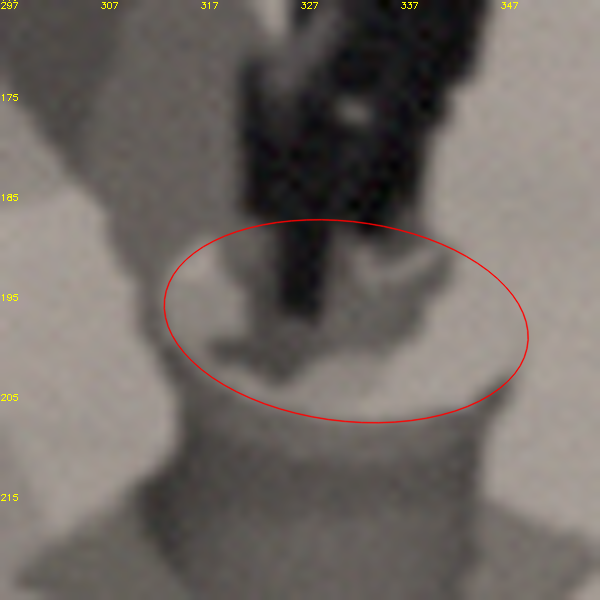

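>>> play_rows(
  rows=[0,0,0.5,0,0,0,45,0,0,1.5,0,0,0,45,0,0,3,0,0,0,45,0,0,4.5,0,0,0,45,0,0,6,0,0,0,45,0,0,8,0,0,0,45,0,0,10,0,0,0,45],
)

```text
time: 17.38
ee_pos: [452.8, 224.3, 126.1]
eef_rot: [[-0.335, -0.942, 0.001], [-0.942, 0.335, 0.002], [-0.002, -0.0, -1.0]]
ft_force: [0.2, 0.1, -0.5]
finger_gap: 47.6
```

```bash
python3 st.py;  python3 - <<'E'
from edge import *
S=bot.capture('scene'); p=bot.sense()['ee_pos']; d=p[2]-116; print(d)
C=(452.7,224.2)
cs=[(circ([*C,97+d],53),(0,0,255)),(circ([*C,80+d],53),(255,0,255)),(circ([*C,90],48.5),(0,255,0))]
crop('scene',S,327,195,60,60,10,'pics/m0.png',cs)
E
```

```text
17.38 [452.764 224.344 126.148] F [ 0.217  0.066 -0.538] T [-0.023  0.002  0.014] gap 47.6
z [ 0.001  0.002 -1.   ] y [-0.942  0.335 -0.   ] q [ 0.459  0.306 -0.395  0.868  0.001 -0.77 ]
10.385776334479417
```

View pics/m0.png

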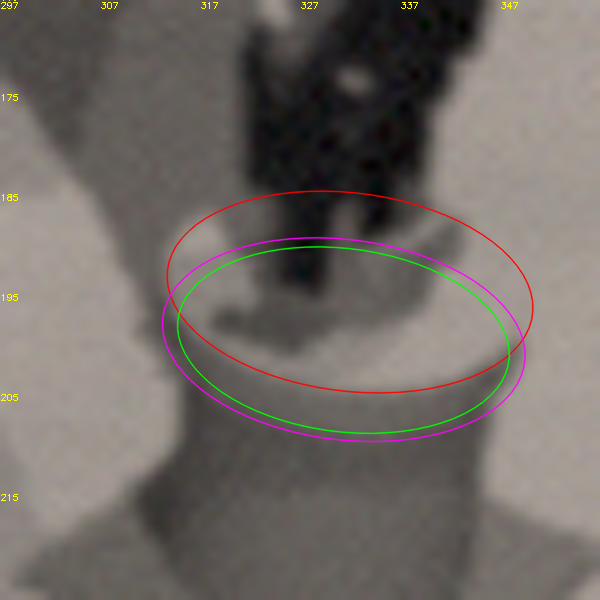

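The cover rises with the fingers at low force. Lifting on.

>>> play_rows(
  rows=[0,0,2,0,0,0,45,0,0,6,0,0,0,45,0,0,12,0,0,0,45,0,0,18,0,0,0,45,0,0,25,0,0,0,45,0,0,32,0,0,0,45,0,0,39,0,0,0,45,0,0,46,0,0,0,45,0,0,50,0,0,0,45],
)

```text
time: 18.55
ee_pos: [453.2, 224.5, 177.0]
eef_rot: [[-0.335, -0.942, 0.002], [-0.942, 0.335, 0.002], [-0.002, -0.001, -1.0]]
ft_force: [-0.1, 0.4, -0.8]
finger_gap: 48.1
```

>>> play_rows(
  rows=[0,0,4,0,0,0,45,0,0,10,0,0,0,45,0,0,18,0,0,0,45,0,0,26,0,0,0,45,0,0,34,0,0,0,45,0,0,42,0,0,0,45,0,0,48,0,0,0,45,0,0,52,0,0,0,45,0,0,54,0,0,0,45,0,0,54,0,0,0,45],
)

```text
time: 19.8
ee_pos: [453.1, 224.5, 230.9]
eef_rot: [[-0.335, -0.942, 0.001], [-0.942, 0.335, 0.002], [-0.002, -0.001, -1.0]]
ft_force: [1.3, 0.1, -1.5]
finger_gap: 47.7
```

```bash
python3 st.py;  python3 - <<'E'
from edge import *
S=bot.capture('scene'); p=bot.sense()['ee_pos']; d=p[2]-116; print(d)
C=(452.7,224.2)
cs=[(circ([*C,97+d],53),(0,0,255)),(circ([*C,80+d],53),(255,0,255)),(circ([*C,94],48.5),(0,255,0)),(circ([*C,153],12),(0,255,255))]
crop('scene',S,327,185,80,75,8,'pics/n0.png',cs)
crop('scene',S,327,185,80,75,8,'pics/n1.png')
print(efit(S,'scene',94,48.5,C,arc=(0,180)))
E
```

```text
19.8 [453.1   224.523 230.944] F [ 1.317  0.138 -1.46 ] T [ 0.011 -0.003 -0.036] gap 47.68
z [ 0.001  0.002 -1.   ] y [-0.942  0.335 -0.001] q [ 0.459  0.231 -0.208  1.13   0.001 -0.77 ]
114.8133151426903
(array([452.74, 223.8 ,  48.5 ]), np.int64(48), np.float64(0.06))
```

View pics/n0.png

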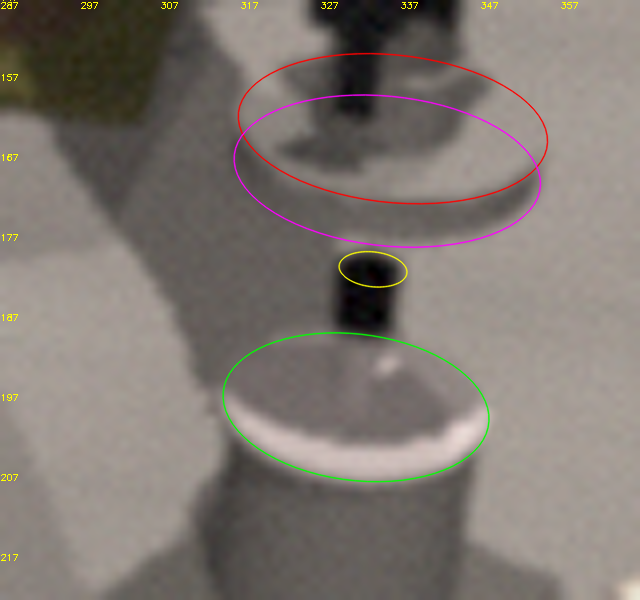

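View pics/n1.png

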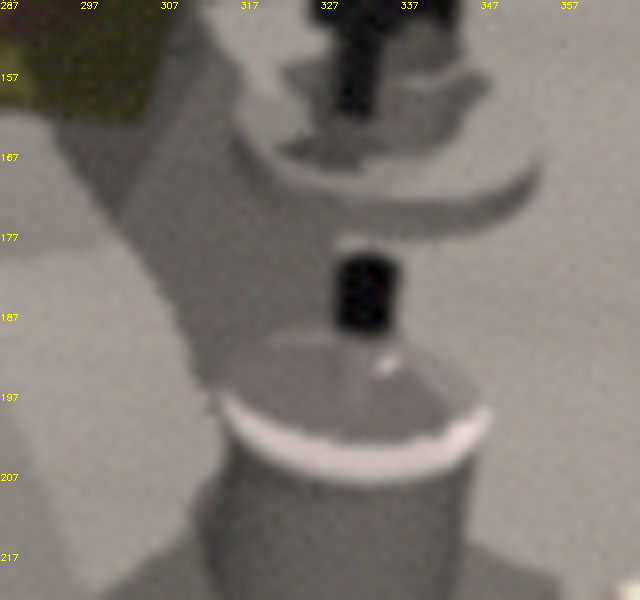

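The inner lid sits on the rim, its flange fits z 94 at (452.7, 223.8), and the cover is level above the knob. I'll let it settle and do a last look.

>>> play_rows(
  rows=[0,0,0,0,0,0,45,0,0,0,0,0,0,45,0,0,0,0,0,0,45,0,0,0,0,0,0,45,0,0,0,0,0,0,45,0,0,0,0,0,0,45],
)

```text
time: 20.6
ee_pos: [453.0, 224.5, 230.8]
eef_rot: [[-0.335, -0.942, 0.001], [-0.942, 0.335, 0.002], [-0.002, -0.001, -1.0]]
ft_force: [-0.2, 0.2, -1.7]
finger_gap: 47.6
```

```bash
python3 st.py; python3 - <<'E'
from rig import bot
import cv2, numpy as np
cv2.imwrite('pics/o.png',cv2.resize(bot.capture('scene')[:,:,::-1],(800,600)))
s=bot.sense(); print(s['time'],s['ee_pos'],abs(s['qd']).max(),s['finger_gap'])
E
```

```text
20.6 [453.041 224.501 230.824] F [-0.154  0.193 -1.694] T [-0.008 -0.059 -0.016] gap 47.55
z [ 0.001  0.002 -1.   ] y [-0.942  0.335 -0.001] q [ 0.459  0.231 -0.208  1.13   0.001 -0.77 ]
20.65 [453.04033201 224.51585328 230.82286023] 0.002142426722497285 47.959856164855566
```

View pics/o.png

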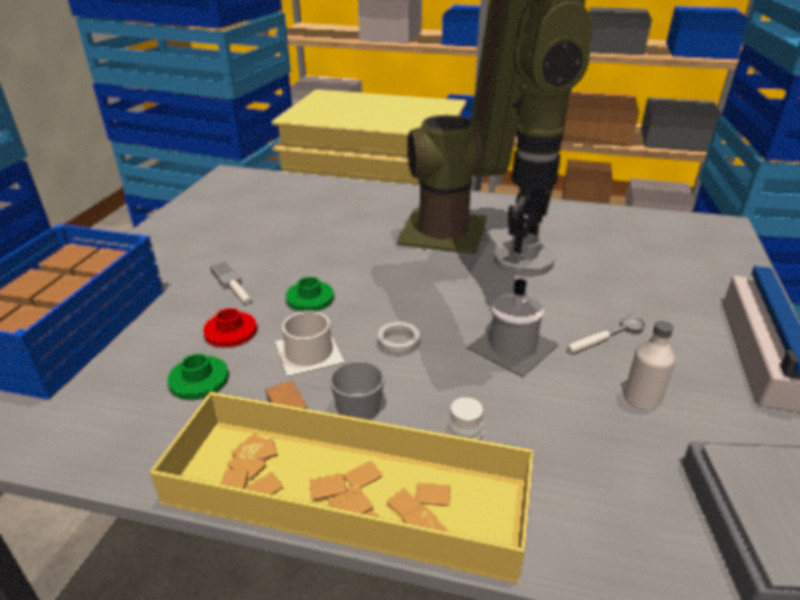

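The last picture shows the cover held level at (525,258), the knob below it at (519,287), the inner lid on the canister, the rest empty and nothing else moved. Handing in.

```bash
python3 -c "
from rig import bot
print(bot.hand_in())"
```

```text
the job is handed in; nothing more can be done
None
```

The canister is closed with the inner lid, and the arm is holding the outer cover in the air above it. I handed the job in at about 20.7 s.

**Seating the set:**
- I closed the jaws on the knob twice, a quarter turn apart, to centre it, then lifted the set off the rest.
- The rod went through the eye without touching it.
- The set met the rim at TCP height 142.6 mm, against an expected 142.4 mm, with about 11 N of contact force. I let go of the knob only after that.

**Lifting the cover:** I gripped the collar with 45 N and lifted it about 115 mm straight up. Its lower edge should be at about 195 mm, roughly 42 mm above the knob's top.

**Last checks:**
- **Cover:** it is still (joint speeds about 0.002 rad/s) and level, with the tool within 0.15° of vertical and the grip steady at about 48 mm.
- **Inner lid:** its flange fits the expected height of 94 mm at (452.7, 223.8), within 1 mm of where I placed it.
- **Other things on the bench:** they look unmoved.

**Disagreements:**
- The two cameras differed by up to 4 mm in x on the canister, so I used a weighted mean, and the rod went in at that position.
- The cover's skirt edge appeared about 1 px higher than its given size predicts, in every view.
- My first knob closing pressed upwards with about 7 N, probably a fingertip on the collar's top edge. I raised the grip by about 1 mm before the real grasp.

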